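# Close the engraver's control box with its tabbed cover

## Robot

A 6-joint arm with a two-finger parallel gripper is mounted at the origin on the work surface. World frame = base frame: x ahead of the robot, y to its left, z up, the work surface at z = 0. Lengths are in m, angles in rad, forces in N, time in s.
With the tool pointing down it reaches from about 0.325 to 0.9 m from the base axis. Payload 6.1 kg.
Tool frame: the origin (TCP) lies midway between the tips of the shut fingers; the grasp point (between the pads) lies 19 mm behind it; x points along the fingers, y is the direction in which the jaws open and shut, and the axes are right-handed (so a half turn about x gives the same grasp; the last joint's range is limited). The gripper opens to 85 mm and grips with 20 to 120 N. Pads are 22 mm wide; open, the fingers measure 114 mm over their backs; the gripper's body (76 mm by 85 mm) begins 54 mm behind the grasp point. The pads swing forward as they close: fully open they stand 13 mm farther back than shut.
Start: joints at [1.142, 0.22, 1.526, -0, 1.395, -0.126], TCP at [0.186, 0.597, 0.231] pointing down, gripper open.
Joint ranges: [-2.98, 2.98], [-0.91, 2.08], [0.09, 2.57], [-1.24, 4.39], [0.2, 2.65], [-2.68, 2.68]. Speed limits (rad/s): [2.57, 2.57, 3.01, 3.14, 3.14, 3.14].

## Interface

Orientations are given as [roll, pitch, yaw] about the fixed x, y, z axes, in that order (R = Rz(yaw) Ry(pitch) Rx(roll)).
In Python, from plant import movep, move_l, set_joints, gripper_to, hold, inverse_kinematics, observe, get_image, get_calibration, Unreachable, job_done gives the robot as it stands. Calls block until the motion is done:
- movep(position, orientation): joint-space move of the TCP to a pose.
- move_l(position, feed=0.15, rotation=None, max_force=None): straight line of the TCP; rotation=None keeps the orientation; feed is the mean speed in m/s. With max_force (N) it stops when the force on the tool has changed by that much, and returns True; else False.
- set_joints(angles): joint-space move.
- gripper_to(opening, f_grip=None): finger opening in m; f_grip is the grip in N (None keeps the last); returns when the fingers have stopped.
- hold(seconds).
- inverse_kinematics(position, orientation): joint angles nearest the present ones, or None.
- observe(): the state.
- get_image(name): name is "side" or "top"; returns (picture, depth): 384x512x3 uint8, red, green, blue; 384x512 float32, m along the optical axis (not along the pixel's ray), 0 where there is no reading.
- get_calibration(name): a dict with "intrinsics" (3x3 intrinsics, pixels), "world_from_camera" (4x4, takes a point from camera to world coordinates). Camera axes: x right, y down, z forward; pixel columns grow to the right and rows downward; lengths in m; the calibration is good to about 2 mm. A picture is of the moment at which its call begins. get_calibration takes no time and is no camera call.
A pose or a line that the arm cannot do raises Unreachable and nothing moves.
- job_done(): hands the job in, once; it reports no verdict.
The state is a dict: "time_s": time; "q": joint angles; "joint_velocities": joint speeds; "joint_torque": joint torques, N m; "eef_pos": TCP position; "tcp_rot": TCP orientation; "ft_force": force on the tool from outside, world axes, zero at the start; "torque": the same for the moment, N m; "opening": finger opening in m.
Only numpy, scipy, OpenCV 4.12 (cv2) and the standard library are available. Lean on these libraries where they do the work, as an engineer would, in place of code of your own. Each camera call takes 0.05 s, during which the arm holds its last target. There are 200 camera calls.

## Task

Close the open control box with the cover that has two tabs: draw it out of the low rack, lay it on the open bench and let go, then take it again by its grip rib. Hook the two tabs under the lip at the box's robot-side end with the cover tilted, then swing the other end down, keeping hold of the cover until it lies fully home, and let go. Leave the plain cover and everything else where it is.

Things in the scene. Friction and masses are not known exactly. Their poses are not given: they have to be found in the camera images.
- tab_cover: Cover to fit: grey plastic plate 100 (x) x 60 (y) x 10 mm, about 0.12 kg; origin: centre of its underside, z up. Two tabs on its -x edge, a grip rib on top near its +x edge. Starts flat on the bench, tabs towards the robot, in either rack bay: tab half in the open, rib half under the roof board, so it is first taken across its 60 mm width behind the tabs; seated, the box walls leave no room for that grip.
- tab_tips (a point): Point midway between the ends of the cover's two tabs: x = -62, y = 0, z = +2 mm in the cover's frame, same axes. Each tab is 12 mm wide (centred at y = +18 and -18), 4 mm thick (z = 0 to 4) and sticks out 12 mm from the edge at x = -50.
- cover_rib (a point): Top centre of the cover's grip rib: x = +28, y = 0, z = +34 mm in the cover's frame, same axes. The rib is 36 mm along x, 14 mm thick along y and stands 24 mm above the plate.
- box_seat (a point): Centre of the seat in the open dark control box (fixed), 40 mm above the bench: the cover's origin lies here, axes alike, when home (x from lip end to far end). Box outside: x -95 to +75, y -48 to +48 mm, rim 11 mm above this point. Recess: y -33 to +33, far wall at x = +53. Ledges at this height carry the cover along both sides from x = -36 on and at the far end. Nothing snaps; weight holds it.
- box_lip (a point): Middle of the lower inner edge of the box's lip, 53 mm to -x of and 7 mm above the seat point, same axes. The lip is a bar 4 mm thick across the recess, from here to -x. Under it is a pocket 14 mm deep along x, open 34 mm down below the ledges. The cover cannot go straight down: tilted about 25 degrees, far end up, its tabs slide under the lip with 2 to 3 mm to spare; then it turns down flat.
- rack: Low plywood rack fixed on the bench, 120 (x) x 300 (y) x 58 mm (z), origin: centre of its underside; open front at x = -60 mm (robot side). Two bays 129 mm wide, centred at y = +71.5 and -71.5 mm, floor = the bench, roof board from 46 to 58 mm height; back closed. The covers' origins start about 64 mm to -x of its centre.
- plain_cover: The other cover, to be left alone, in the rack's other bay: same plastic, length, thickness and rib, but only 46 mm wide and without tabs. Origin: centre of its underside.
- mug: White mug, 80 mm wide, 92 mm high, handle at its +y side; stays where it is. Origin: centre of its underside.
- screw_jar: Clear jar 44 mm wide, 50 mm high; stays. Origin: centre of its underside.
- screwdriver: Black screwdriver lying on the bench, about 170 mm along its x axis; stays.
- caliper: Steel caliper lying flat, 200 mm along x, jaws to -y; stays.
- heatsink: Finned aluminium block 50 x 50 x 25 mm; stays.
- offcut: Aluminium bar 40 x 130 (y) x 20 mm; stays.
- carton: Small cardboard box 40 x 65 (y) x 35 mm lying on the rack's roof board; stays.
Mind the look-alikes: they are no part of the job. Leave any green or yellow look-alike of the tab_cover alone.

How it is judged:
On the way, in this order (a step that is already met when the one before it is completed fails the run):
1. the tabbed cover lies flat on the open bench, clear of the rack, let go ((x of tab_cover in the frame of rack below -0.108 m or y of tab_cover in the frame of rack above 0.19 m or y of tab_cover in the frame of rack below -0.19 m) and height (world z) of tab_cover below 0.008 m and angle between tab_cover's own z axis and vertical below 0.1 rad and contact force between the fingers and tab_cover below 0.2 N and linear speed of tab_cover below 0.03 m/s), for 0.15 s.
2. its tabs are under the lip while the cover is tilted (7 to 45 degrees) (x of tab_tips in the frame of box_seat below -0.0545 m and z of tab_tips in the frame of box_seat below 0.006 m and y of tab_tips in the frame of box_seat between -0.008 and 0.008 m and angle between the y axis of tab_cover and the y axis of box_seat, either way round below 0.12 rad and angle between tab_cover's own z axis and vertical between 0.12 and 0.8 rad), for 0.05 s.
3. it lies home while the fingers still touch it (x of tab_tips in the frame of box_seat below -0.0545 m and z of tab_tips in the frame of box_seat below 0.006 m and y of tab_tips in the frame of box_seat between -0.008 and 0.008 m and angle between the y axis of tab_cover and the y axis of box_seat, either way round below 0.12 rad and x of tab_cover in the frame of box_seat between -0.007 and 0.007 m and z of tab_cover in the frame of box_seat between -0.003 and 0.003 m and angle between tab_cover's own z axis and vertical below 0.035 rad and contact force between the fingers and tab_cover above 0.2 N), for 0.05 s.
At the end, for the whole second after the job is handed in: The tabbed cover lies home in the box: tabs at least 1.5 mm under the lip, within 7 mm along x, 8 mm along y and 3 mm in height of its seat, turned by less than 0.12 rad and tilted by less than 0.035 rad, at rest and released (x of tab_tips in the frame of box_seat below -0.0545 m and z of tab_tips in the frame of box_seat below 0.006 m and y of tab_tips in the frame of box_seat between -0.008 and 0.008 m and angle between the y axis of tab_cover and the y axis of box_seat, either way round below 0.12 rad and x of tab_cover in the frame of box_seat between -0.007 and 0.007 m and z of tab_cover in the frame of box_seat between -0.003 and 0.003 m and angle between tab_cover's own z axis and vertical below 0.035 rad and linear speed of tab_cover below 0.02 m/s and angular speed of tab_cover below 0.1 rad/s and contact force between the fingers and tab_cover below 0.1 N); the robot touches nothing.
It fails at once if the plain cover or another bystander is moved by more than 30 mm (distance of any of plain_cover, mug, screw_jar, screwdriver, caliper, heatsink, offcut, carton from where it was at the start of the episode above 0.03 m).
It also fails if it takes over 54 s, if anything falls off the work surface, if the arm or the gripper's body presses on something with over 40 N, if the wrist force passes 120 N, or if a joint passes its speed limit or range.

## Working session

There is one attempt and no reset: what is moved stays moved. The work goes in short steps, each a Python script; the robot and the scene stay as the last script left them, time stands still between calls to the robot, and variables do not carry over. Pictures are saved under pics/ and viewed, about 8 in all and at most 12, crops included, and the job is handed in when it is done.

```bash
ls; mkdir -p pics
cat > h.py <<'E'
import numpy as np, cv2
from plant import *
def cal(n):
    c=get_calibration(n); return np.array(c["intrinsics"]),np.array(c["world_from_camera"])
def snap(n,tag):
    im,d=get_image(n); cv2.imwrite(f"pics/{tag}.png",cv2.cvtColor(im,cv2.COLOR_RGB2BGR)); np.savez(f"pics/{tag}.npz",im=im,d=d); return im,d
def cloud(n,d):
    K,T=cal(n); v,u=np.mgrid[:d.shape[0],:d.shape[1]]
    P=np.stack([(u-K[0,2])/K[0,0]*d,(v-K[1,2])/K[1,1]*d,d],-1)
    P=P@T[:3,:3].T+T[:3,3]; P[d<=0]=np.nan; return P
def ray(n,uv,z):
    K,T=cal(n); uv=np.atleast_2d(uv).astype(float)
    r=np.c_[uv,np.ones(len(uv))]@np.linalg.inv(K).T@T[:3,:3].T
    return T[:3,3]+r*((z-T[2,3])/r[:,2:])
def proj(n,p):
    K,T=cal(n); q=(np.atleast_2d(p)-T[:3,3])@T[:3,:3]@K.T; return q[:,:2]/q[:,2:]
E
python3 - <<'E'
from h import *
for n in("top","side"):
    im,d=snap(n,n+"0"); K,T=cal(n); print(n,K[0,0],T.round(3).tolist())
    P=cloud(n,d); print([P[v,u].round(3).tolist() for v in(100,200,300) for u in(100,250,400)])
o=observe();print(o["time_s"],o["tcp_rot"],o["opening"])
a=cv2.imread("pics/top0.png");b=cv2.imread("pics/side0.png")
E
```

```text
pics
top 472.11097772083957 [[0.002, -0.987, 0.159, 0.321], [-1.0, -0.001, 0.009, 0.035], [-0.008, -0.159, -0.987, 1.388], [0.0, 0.0, 0.0, 1.0]]
[[0.838, 0.511, 0.006], [0.838, 0.05, 0.003], [0.838, -0.409, 0.004], [0.528, 0.496, 0.001], [0.527, 0.049, 0.009], [0.528, -0.395, 0.002], [0.237, 0.479, 0.006], [0.238, 0.049, -0.0], [0.239, -0.38, 0.007]]
side 423.9880068298196 [[0.721, -0.334, 0.607, -0.313], [-0.693, -0.331, 0.64, -0.836], [-0.013, -0.882, -0.471, 0.732], [0.0, 0.0, 0.0, 1.0]]
[[0.819, 1.847, -0.071], [2.015, 1.694, -0.299], [2.033, 0.376, -0.03], [-0.024, -0.056, 0.295], [0.541, 0.103, -0.003], [0.835, -0.294, 0.039], [-0.063, -0.025, 0.025], [0.211, -0.251, -0.005], [0.422, -0.529, 0.041]]
0.1 [-1.69476335  1.5690682  -1.99759447] 0.0849551074636179
```

View pics/top0.png

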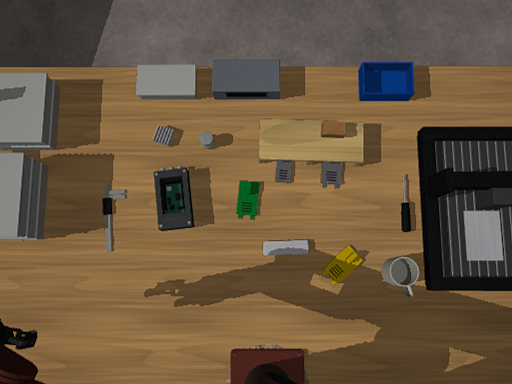

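View pics/side0.png

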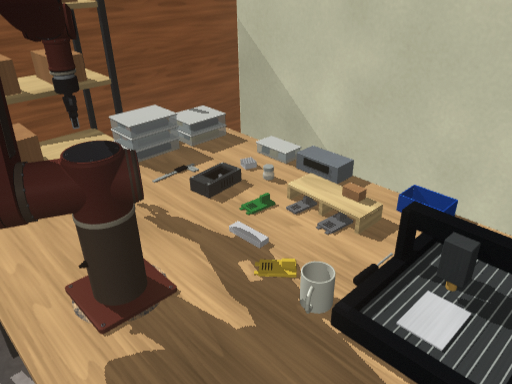

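Top view: the box is at (173,198). There are grey plates at the rack mouth at (285,172), which is narrow, and (332,175), which is wider and seems to have tabs. The look-alikes are green at (248,198) and yellow at (343,264). I expect (332,175) to be the tab cover, and I'll check it in a crop.

Run:
```python
from h import *
z=np.load("pics/top0.npz"); im,d=z["im"],z["d"]; P=cloud("top",d)
A=cv2.resize(im[150:200,265:355],None,fx=8,fy=8,interpolation=cv2.INTER_CUBIC)
B=cv2.resize(im[155:240,145:205],None,fx=6,fy=4.7,interpolation=cv2.INTER_CUBIC)
c=np.zeros((400,720+0,3),np.uint8); c=A
cv2.imwrite("pics/c1.png",cv2.cvtColor(A,cv2.COLOR_RGB2BGR))
cv2.imwrite("pics/c2.png",cv2.cvtColor(cv2.resize(im[155:240,145:205],None,fx=7,fy=7,interpolation=cv2.INTER_CUBIC),cv2.COLOR_RGB2BGR))
hsv=cv2.cvtColor(im,cv2.COLOR_RGB2HSV)
# box: low sat dark region
m=((hsv[...,2]<110)&(hsv[...,1]<110)).astype(np.uint8); 
w=np.zeros_like(m); w[155:240,145:205]=m[155:240,145:205]
zt=P[...,2]
rim=w.astype(bool)&(abs(zt-.051)<.012)
print("rim",rim.sum(),np.nanmedian(zt[rim]))
cs,_=cv2.findContours(w,0,1); cc=max(cs,key=cv2.contourArea); r=cv2.minAreaRect(cc); print("box rect",r)
bp=cv2.boxPoints(r); print(ray("top",bp,.051).round(4))
pts=P[rim][:,:2].astype(np.float32); r2=cv2.minAreaRect(pts); print("depth rim",r2)
# rack roof
rk=np.zeros(m.shape,bool); rk[110:170,250:375]=True
rf=rk&(abs(zt-.058)<.012)&(hsv[...,1]>50)
pts=P[rf][:,:2].astype(np.float32); print("rack roof depth",cv2.minAreaRect(pts),np.median(zt[rf]))
# covers: grey
for (u0,u1) in((270,300),(315,350)):
    g=np.zeros(m.shape,np.uint8); g[155:192,u0:u1]=((hsv[...,1]<70)&(hsv[...,2]>60))[155:192,u0:u1]
    cs,_=cv2.findContours(g,0,1); cc=max(cs,key=cv2.contourArea); bb=cv2.boundingRect(cc); print(bb,cv2.minAreaRect(cc))
    for v in range(bb[1],bb[1]+bb[3]):
        us=np.where(g[v])[0]
        if len(us): print(v,us.min(),us.max(),len(us),end=' | ')
    print()
```

```text
rim 1370 0.05288526541559224
box rect ((172.8485107421875, 198.01544189453125), (62.24818801879883, 35.63130569458008), 84.17366027832031)
[[0.6118 0.3334 0.051 ]
 [0.6226 0.2307 0.051 ]
 [0.4426 0.2085 0.051 ]
 [0.4321 0.309  0.051 ]]
depth rim ((0.5293342471122742, 0.27224260568618774), (0.17511771619319916, 0.09676701575517654), 7.034113883972168)
rack roof depth ((0.697161078453064, -0.12690843641757965), (0.3001927435398102, 0.12336012721061707), 87.98905181884766) 0.0603107108595311
(275, 160, 17, 23) ((283.04486083984375, 170.9620819091797), (15.363415718078613, 21.67487335205078), 4.763641834259033)
160 277 282 6 | 161 277 291 7 | 162 277 291 15 | 163 277 291 15 | 164 277 291 15 | 165 277 291 15 | 166 276 291 16 | 167 276 291 16 | 168 276 291 16 | 169 276 290 15 | 170 276 290 8 | 171 276 290 13 | 172 276 290 13 | 173 276 290 8 | 174 276 290 15 | 175 275 290 9 | 176 275 290 11 | 177 275 290 16 | 178 275 290 8 | 179 275 289 15 | 180 275 290 16 | 181 275 289 14 | 182 285 289 4 | 
(321, 162, 22, 26) ((330.88824462890625, 173.9529266357422), (20.32457160949707, 25.539934158325195), 4.39870548248291)
162 322 342 11 | 163 322 341 19 | 164 322 341 20 | 165 322 341 20 | 166 322 341 20 | 167 322 341 20 | 168 322 341 20 | 169 322 341 20 | 170 321 341 21 | 171 321 341 16 | 172 321 341 11 | 173 321 341 21 | 174 321 341 13 | 175 321 341 15 | 176 321 340 20 | 177 321 340 11 | 178 321 340 20 | 179 321 340 14 | 180 321 340 12 | 181 321 340 20 | 182 321 340 20 | 183 323 340 16 | 184 323 340 10 | 185 322 338 8 | 186 322 338 9 | 187 334 338 5 |
```

View pics/c1.png

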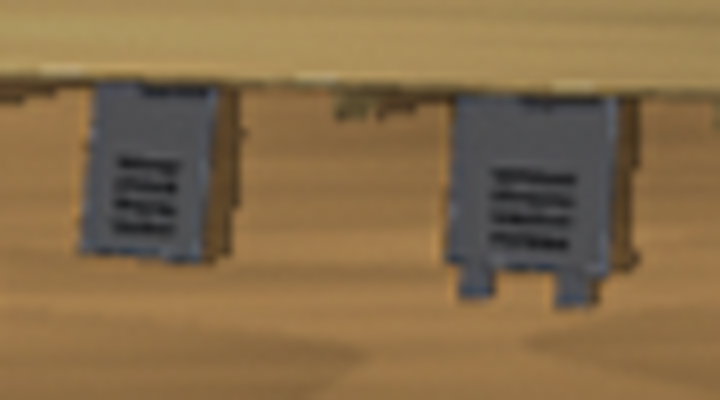

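View pics/c2.png

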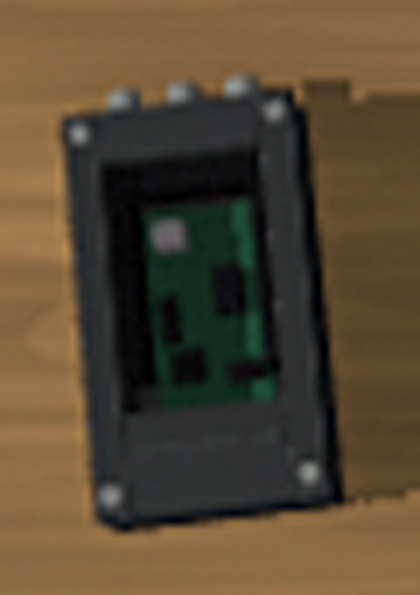

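The crop confirms it: the plate at (332,175) has two tabs and is the 60 mm wide one, while (285,172) is narrower with no tabs. The box crop shows the lip end nearest the robot and a yaw of about 7°. Next I'll turn the edges into poses, casting each edge onto the height at which it is really visible.

```bash
cat >> h.py <<'E'
def edge(g,p,q,h=4,n=25):
    """subpixel strongest-gradient points along normals of segment p-q, line fit -> two end points"""
    p,q=np.float32(p),np.float32(q); t=(q-p)/np.linalg.norm(q-p); nn=np.float32([-t[1],t[0]])
    s=np.arange(-h,h+.01,.1,dtype=np.float32); c=p+np.linspace(.08,.92,n)[:,None]*(q-p)
    M=(c[:,None]+s[None,:,None]*nn).astype(np.float32)
    v=cv2.remap(g,M[...,0],M[...,1],cv2.INTER_LINEAR); v=cv2.blur(v,(9,1))
    k=np.abs(np.gradient(v,axis=1)).argmax(1); pts=M[np.arange(n),k]
    vx,vy,x,y=cv2.fitLine(pts,cv2.DIST_HUBER,0,.01,.01).ravel()
    d=np.array([vx,vy]); o=np.array([x,y]); return np.array([o+d*((e-o)@d) for e in(p,q)])
def wline(n,e,z):  # world 2D line: point, dir
    w=ray(n,e,z)[:,:2]; return w[0],w[1]
E
python3 - <<'E'
from h import *
im=np.load("pics/top0.npz")["im"]; 
wood=cv2.cvtColor(im,cv2.COLOR_RGB2HSV)
g=im[...,0].astype(np.float32)   # red: wood vs grey
def yaw(w): d=w[1]-w[0]; return np.degrees(np.arctan2(d[1],d[0]))
f=lambda x,y,s,u0,v0:((x+.5)/s-.5+u0,(y+.5)/s-.5+v0)
B=lambda x,y:f(x,y,7,145,155); C=lambda x,y:f(x,y,8,265,150)
L=wline("top",edge(g,B(100,520),B(63,120)),.051); R=wline("top",edge(g,B(340,495),B(303,110)),0)
F=wline("top",edge(g,B(62,125),B(290,95),2),.051); N=wline("top",edge(g,B(105,527),B(338,500)),0)
print("box L",L,yaw(L),"R",R,yaw(R),"F",F,yaw(F)+90,"N",N,yaw(N)+90)
th=np.radians(np.mean([yaw(L),yaw(R)])); ex=np.array([np.cos(th),np.sin(th)]); ey=np.array([-ex[1],ex[0]])
m=lambda w:(w[0]+w[1])/2
yl,yr,xf,xn=m(L)@ey,m(R)@ey,m(F)@ex,m(N)@ex
print("width",yl-yr,"len",xf-xn,"seat", ex*((xf+xn)/2+.010)+ey*(yl+yr)/2, np.degrees(th))
L=wline("top",edge(g,C(447,255),C(458,105),2),0.0); R=wline("top",edge(g,C(609,262),C(617,105),2),.01)
N=wline("top",edge(g,C(500,266),C(550,268),2,9),0.0)
print("cov",yaw(L),yaw(R),yaw(N))
th=np.radians(np.mean([yaw(L),yaw(R)])); ex=np.array([np.cos(th),np.sin(th)]); ey=np.array([-ex[1],ex[0]])
print("w",(m(L)-m(R))@ey,"front",m(N)@ex,"org",ex*(m(N)@ex+.05)+ey*(m(L)+m(R))@ey/2,np.degrees(th))
E
```

```text
box L (array([0.43743071, 0.30978442]), array([0.60322277, 0.32978347])) 6.8782051453674296 R (array([0.45294415, 0.21530259]), array([0.61862069, 0.23568591])) 7.013899062381947 F (array([0.60558071, 0.32938317]), array([0.61689525, 0.23499288])) 6.835417088807162 N (array([0.43603735, 0.3152866 ]), array([0.44804391, 0.21739551])) 6.992532869313763
width 0.0954667812100358 len 0.16987197125718334 seat [0.53678174 0.27370232] 6.946052103874688
cov -1.7407555865531135 2.728032382596863 -89.93562483231548
w 0.05987506431259576 front 0.576650113922883 org [ 0.43492755 -0.18630039] 0.4936383980218747
```

Run:
```python
from h import *
C=lambda x,y:((x+.5)/8-.5+265,(y+.5)/8-.5+150)
l=ray("top",[C(452.5,180)],0)[0]; r=ray("top",[C(613,180)],.01)[0]; print(l,r)
y=(l[1]+r[1])/2; yaw=np.radians(-1.5); x=.5767+.022; print(x,y)
q=[0,np.pi/2,yaw]
movep([x,y,.16],q); gripper_to(.072,f_grip=60)
move_l([x,y,.03],.2)
print(move_l([x,y,-.012],.04,max_force=4)); o=observe(); zc=o["eef_pos"][2]; print(o["time_s"],o["eef_pos"],o["ft_force"],o["opening"])
z=zc+.0045; move_l([x,y,z],.05); gripper_to(0.05); o=observe(); print(o["eef_pos"],o["ft_force"],o["opening"],o["time_s"])
snap("top","g1"); im,_=snap("side","g1s")
cv2.imwrite("pics/g1c.png",cv2.cvtColor(cv2.resize(im[140:290,240:420],None,fx=4,fy=4),cv2.COLOR_RGB2BGR))
```

```text
[ 0.61323681 -0.16370215  0.        ] [ 0.61115342 -0.2218923   0.01      ]
0.5987 -0.19279722281440223
True
5.1917 [ 0.59814496 -0.19255877 -0.0082744 ] [-1.56071051  0.97898138  5.75440588] 0.07211986361761573
[ 0.59916244 -0.19302975 -0.0032288 ] [-1.60384581  0.05109601  4.72822555] 0.05775149409509309 5.725
```

View pics/g1c.png

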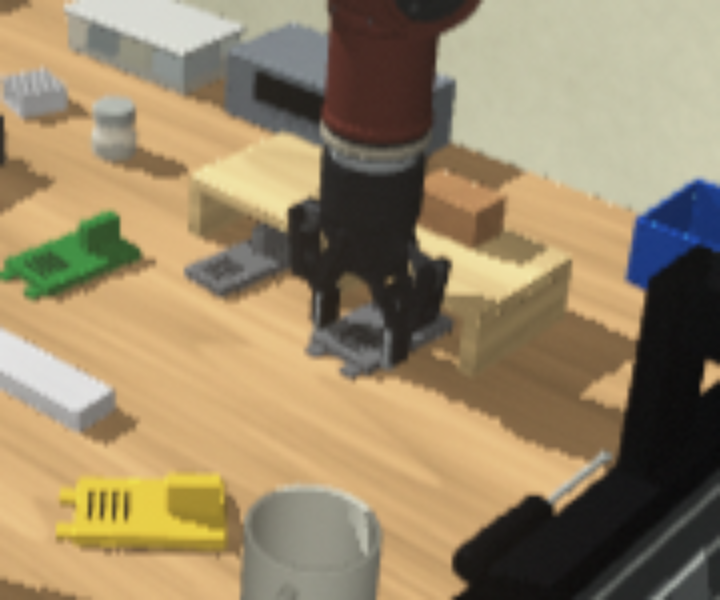

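The fingers hold the plate at (365,330) in the crop, just behind the tabs, at a 58 mm opening. Next I draw it out.

Run:
```python
from h import *
x,y,z=observe()["eef_pos"]
move_l([x,y,z+.002],.05); move_l([x-.107,y+.003,z+.002],.12); print(observe()["opening"],observe()["ft_force"])
move_l([x-.107,y+.003,z],.04); gripper_to(.075); hold(.2)
move_l([x-.107,y+.003,.14],.2)
q=observe()["q"]; set_joints([q[0]-.45]+list(q[1:]))
im,_=snap("top","b1"); print(observe()["time_s"],observe()["eef_pos"])
cv2.imwrite("pics/b1c.png",cv2.cvtColor(cv2.resize(im[170:260,290:400],None,fx=6,fy=6,interpolation=cv2.INTER_CUBIC),cv2.COLOR_RGB2BGR))
```

```text
0.05836959968638388 [ 0.43881568 -0.58295253 -1.72397246]
9.725 [ 0.36061857 -0.38326357  0.13824635]
```

View pics/b1c.png

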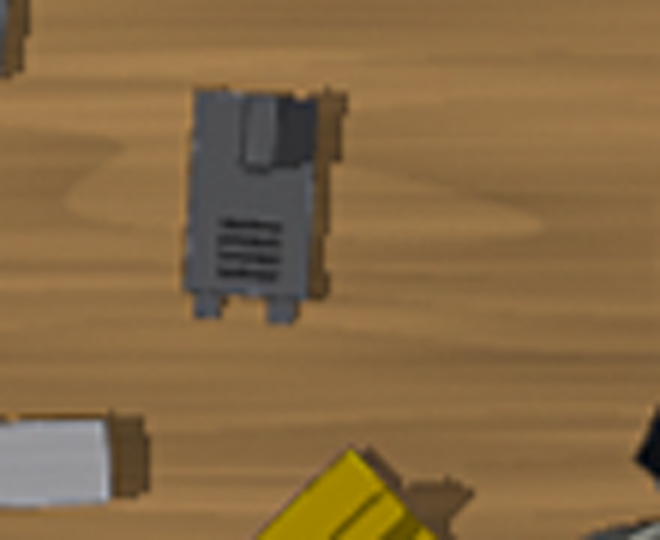

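The cover lies flat and clear: corners (195,90), (315,92), (305,298) and (185,292) in the crop, rib at (260,132), both tabs towards the robot. Now I measure it and take the rib.

```bash
cat > meas.py <<'E'
from h import *
im=np.load("pics/b1.npz")["im"]; g=(im[...,0].astype(np.float32)-im[...,2])
C=lambda x,y:((x+.5)/6-.5+290,(y+.5)/6-.5+170)
yaw=lambda w:np.degrees(np.arctan2(*(w[1]-w[0])[::-1])); m=lambda w:(w[0]+w[1])/2
L=wline("top",edge(g,C(185,290),C(195,95),1.5),0.0); R=wline("top",edge(g,C(305,292),C(315,97),1.5),.01)
N=wline("top",edge(g,C(225,295),C(266,297),1.5,9),0.0); F=wline("top",edge(g,C(197,90),C(243,90),1.5,12),.01)
th=np.radians(np.mean([yaw(L),yaw(R)])); ex=np.array([np.cos(th),np.sin(th)]); ey=np.array([-ex[1],ex[0]])
org=ex*(m(N)@ex+m(F)@ex)/2+ey*((m(L)@ey+m(R)@ey)/2)
if __name__=="__main__":
    print("yaws",yaw(L),yaw(R),yaw(N)+90,yaw(F)+90,"w",(m(L)-m(R))@ey,"len",(m(F)-m(N))@ex,"org",org)
    print("expected from grip:",.5987-.107+.028, -.190)
E
python3 meas.py
```

```text
yaws -4.162216584808801 -4.240691924227017 -13.367361604359203 0.033047206077668534 w 0.06008698199704932 len 0.10041618131406899 org [ 0.52215207 -0.19115867]
expected from grip: 0.5197 -0.19
```

```bash
cat > plan.py <<'E'
from h import *
S=np.array([.53678,.27370,.040]); PSI=np.radians(6.95); G=np.array([.028,0,.0125])
from scipy.spatial.transform import Rotation as Ro
def tcp(thdeg,slide=0.,ex=0.,dz=0.,dy=0.,G=G):
    """cover tilted thdeg about underside point x=-36 mm resting over the ledge end; slide = retracted along own x"""
    t=np.radians(thdeg); Rb=Ro.from_euler('z',PSI); Rc=Rb*Ro.from_euler('y',-t)
    piv=S+Rb.apply([-.036+ex,dy,dz]); org=piv-Rc.apply([-.036-slide,0,0])
    return (org+Rc.apply(G)).tolist(),[0,np.pi/2-t,PSI]
E
python3 - <<'E'
from plan import *; from meas import org
for a in((25,.012,.0015,.06),(25,.012,.0015,.001),(25,0,.0015,.001),(0,0,0,0)): print(inverse_kinematics(*tcp(*a)) is not None)
yaw=np.radians(-4.); e=np.array([np.cos(yaw),np.sin(yaw)]); p=org+.028*e; q=[0,np.pi/2,yaw]
movep([*p,.14],q); gripper_to(.045); move_l([*p,.05],.2); print(move_l([*p,.0125],.06,max_force=5))
gripper_to(0,f_grip=70); o=observe(); print(o["eef_pos"],p,o["tcp_rot"],o["opening"],o["ft_force"],o["time_s"])
move_l([*p,.16],.2)
P,Q=tcp(25,.012,.0015,.10); movep(P,Q); hold(.2)
im,_=snap("top","h1"); im2,_=snap("side","h1s"); o=observe(); print(o["opening"],o["time_s"],np.array(P)-o["eef_pos"],o["ft_force"])
a=cv2.resize(im[140:260,120:230],(0,0),fx=3.6,fy=3.6); b=cv2.resize(im2[110:230,160:270],(0,0),fx=3.6,fy=3.6)
cv2.imwrite("pics/h1c.png",cv2.cvtColor(np.hstack([a,b]),cv2.COLOR_RGB2BGR))
E
```

```text
True
True
True
True
False
[ 0.55068098 -0.19344752  0.01323539] [ 0.55008387 -0.19311185] [-0.42193013  1.56935802 -0.49175296] 0.012402792077665386 [ 1.27440057 -0.89101975  3.26799263] 12.9333
0.012339844353146105 15.8417 [-3.37654801e-04  6.19088580e-04  3.88236694e-05] [ 0.52936473  0.45361365 -0.50047067]
```

View pics/h1c.png

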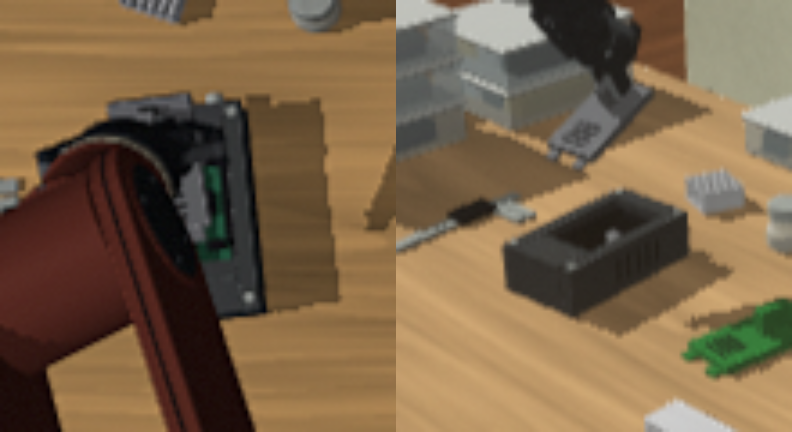

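Left (top view): the arm hides most of the cover over the box. Right (side view): the cover is tilted with its tabs low, tab ends at about (551,155) and (578,165) in the crop, above the box. I'll check those against the predicted projection, for the box rim too.

Run:
```python
from plan import *
im=np.load("pics/h1s.npz")["im"]
o=observe(); P,Q=tcp(25,.012,.0015,.10)
R=Ro.from_euler('xyz',Q); org=np.array(o["eef_pos"])-R.apply(Ro.from_euler('y',-np.pi/2).apply(G))
Rc=Ro.from_euler('z',PSI)*Ro.from_euler('y',-np.radians(25)); org=np.array(o["eef_pos"])-Rc.apply(G)
c=np.array([[-62,24,4],[-62,12,4],[-62,-12,4],[-62,-24,4],[-50,30,10],[-50,-30,10],[50,-30,10],[50,-30,0],[-50,-30,0]])/1e3
b=S+Ro.from_euler('z',PSI).apply(np.array([[-95,48,11],[-95,-48,11],[75,-48,11],[75,48,11],[-95,-48,-40],[75,-48,-40],[-53,33,11],[-53,-33,11],[53,-33,11],[53,33,11]])/1e3)
s=6; v0,u0=125,180; crop=cv2.cvtColor(cv2.resize(im[v0:v0+90,u0:u0+110],None,fx=s,fy=s,interpolation=cv2.INTER_CUBIC),cv2.COLOR_RGB2BGR)
for pts,col in((proj("side",org+Rc.apply(c)),(0,0,255)),(proj("side",b),(0,255,255))):
    for u,v in pts: cv2.circle(crop,(int((u+.5-u0)*s),int((v+.5-v0)*s)),2,col,-1)
cv2.imwrite("pics/ov.png",crop)
```

```text
(no output)
```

View pics/ov.png

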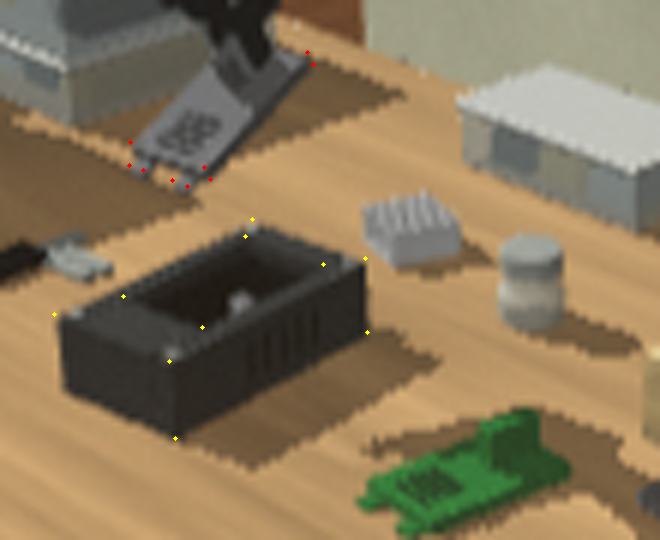

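The predicted cover and box points are off by the same amount, about +5,+5 crop px (under 1 px of the image), so the two agree with each other. Next comes the guarded lowering and hooking.

Run:
```python
from plan import *
def rep(t): o=observe(); print(t,o["time_s"],np.round(o["ft_force"],1),np.round(o["torque"],2),round(o["opening"],4)); return o
def go(a,feed,mf):
    P,Q=tcp(*a); r=move_l(P,feed,rotation=Q,max_force=mf); o=rep((a,r)); print("   err mm",((np.array(P)-o["eef_pos"])*1e3).round(1)); return r
rep("start")
if not go((25,.012,.0015,.03),.15,8) and not go((25,.012,.0015,.0015),.05,6):
    if not go((25,0,.0015,.0015),.03,6): snap("side","k1"); snap("top","k1t")
```

```text
start 15.8417 [ 0.5  0.5 -0.5] [-0.06  0.26  0.  ] 0.0123
((25, 0.012, 0.0015, 0.03), False) 16.4583 [ 0.5 -0.2 -0.7] [-0.03  0.25  0.  ] 0.0123
   err mm [-0.5 -0.2 -0.6]
((25, 0.012, 0.0015, 0.0015), False) 17.175 [-2.1 -0.6 -0.4] [-0.07  0.63  0.02] 0.0125
   err mm [0.4 0.1 0.4]
((25, 0, 0.0015, 0.0015), False) 17.725 [-1.3  0.3 -0.2] [-0.11  0.52 -0.03] 0.0126
   err mm [0.5 0.1 0.2]
```

Run:
```python
from plan import *
for th,ex,dz in((19,.0015,.0015),(13,.0015,.001),(8,.0012,.0007),(4,.0008,.0003),(1.5,.0004,0),(0,0,-.0003)):
    P,Q=tcp(th,0,ex,dz); r=move_l(P,.05,rotation=Q,max_force=12); o=observe()
    print(th,r,round(o["time_s"],2),np.round(o["ft_force"],1),np.round(o["torque"],2),round(o["opening"],4),((np.array(P)-o["eef_pos"])*1e3).round(1))
    if r: break
hold(.3); im,_=snap("side","s1")
cv2.imwrite("pics/s1c.png",cv2.cvtColor(cv2.resize(im[125:215,180:290],None,fx=6,fy=6,interpolation=cv2.INTER_CUBIC),cv2.COLOR_RGB2BGR))
```

```text
19 False 18.11 [0.5 0.1 0.2] [-0.02  0.16 -0.01] 0.0127 [-1.6 -0.  -0.7]
13 False 18.4 [1.1 0.6 2.9] [0.   0.01 0.06] 0.0125 [-1.   0.1 -0.3]
8 False 18.67 [-7.3  1.   6.5] [0.11 1.43 0.  ] 0.0129 [2.5 0.2 1.3]
4 False 18.92 [-0.1 -1.9  4. ] [-0.14  0.23  0.07] 0.0126 [-0.4  0.2 -0.1]
1.5 False 19.17 [-0.6 -0.1  5.5] [-0.07  0.47  0.04] 0.0126 [-0.  -0.  -0.2]
0 False 19.42 [-1.  -1.   8.9] [-0.09  0.31  0.05] 0.0131 [-0.4 -0.2 -1. ]
```

View pics/s1c.png

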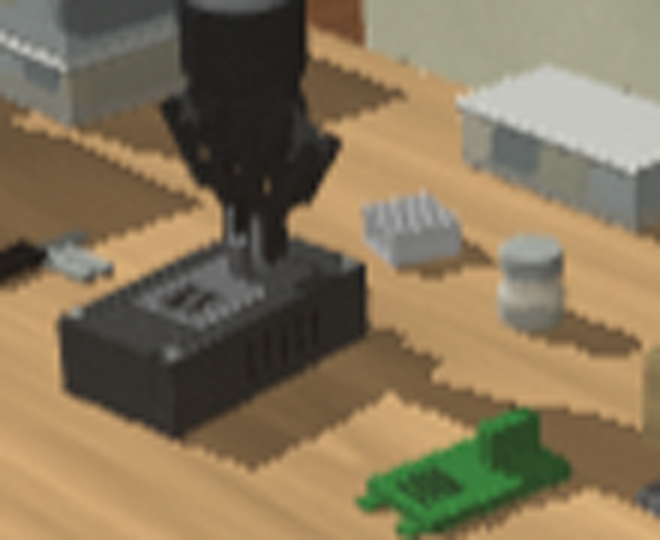

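The cover now looks flat in the recess, with only the rib standing proud between the fingers at (255,245). I'll press lightly to confirm it rests on the ledges, release, back off and check.

Run:
```python
from plan import *
z0=observe()["eef_pos"]; P,Q=tcp(0,0,0,-.004)
r=move_l(P,.02,rotation=Q,max_force=12); o=observe(); print(r,o["eef_pos"]-np.array(z0),o["ft_force"],o["eef_pos"][2]-.0525)
hold(.3)
P,Q=tcp(0,0,0,-.0003); move_l(P,.02,rotation=Q); hold(.3); print(observe()["ft_force"])
gripper_to(.045); P,Q=tcp(0,0,0,.12); move_l(P,.15,rotation=Q)
q=observe()["q"]; set_joints([q[0]+.6]+list(q[1:])); hold(.3)
im,d=snap("top","e1"); im2,d2=snap("side","e1s"); print(observe()["time_s"])
a=cv2.resize(im[155:240,145:205],(0,0),fx=6,fy=6,interpolation=cv2.INTER_CUBIC); b=cv2.resize(im2[145:215,180:250],(a.shape[0]*70//70,a.shape[0]),interpolation=cv2.INTER_CUBIC)[:,:430]
cv2.imwrite("pics/e1c.png",cv2.cvtColor(np.hstack([a,b]),cv2.COLOR_RGB2BGR))
X=(cloud("top",d)-S)@Ro.from_euler('z',PSI).as_matrix()
def med(x0,x1,y0,y1):
    k=(X[...,0]>x0)&(X[...,0]<x1)&(X[...,1]>y0)&(X[...,1]<y1); return k.sum(),round(float(np.median(X[k][:,2]))*1e3,1)
print("rim sides",med(-.04,.05,.037,.046),med(-.04,.05,-.046,-.037),"cover near",med(-.045,-.02,-.025,.025),"cover far L/R",med(.02,.046,.012,.026),med(.02,.046,-.026,-.012))
```

```text
True [-5.27144699e-05  1.04484094e-05 -5.13055456e-05] [-1.12941107 -0.45528884  4.04164525] 0.0007050267197265189
[-1.76788554  0.06746276  8.77772195]
23.9833
rim sides (np.int64(94), 14.0) (np.int64(100), 13.8) cover near (np.int64(147), 12.9) cover far L/R (np.int64(43), 13.0) (np.int64(44), 13.6)
```

View pics/e1c.png

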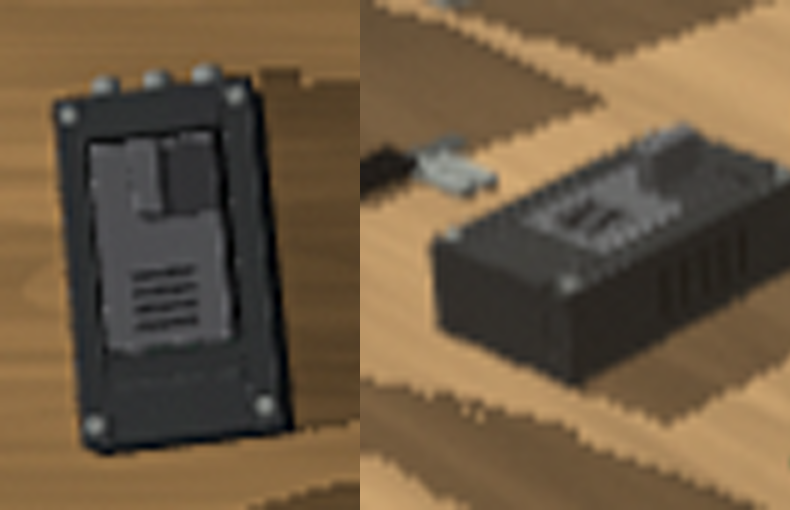

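The cover sits in the recess with an even gap all round and its tabs hidden under the lip. Its top is 0.4 to 1.1 mm below the rim at both ends (1 mm expected), so it is home.

```bash
python3 -c "
from plant import *
print(observe()['ft_force'],observe()['eef_pos']); job_done()"
```

```text
[-0.16628828 -0.4073605  -0.30305807] [0.30950762 0.54656082 0.17123793]
the job is handed in; nothing more can be done
```

The tabbed cover is home in the control box, and I handed the job in at about 24 s of the 54 s allowed. `job_done()` gives no verdict, so this rests on my own checks.

**What I did:** I took the cover across its width, drew it out of the rack, laid it on the open bench and let go. I then took it by the rib, hooked the tabs under the lip at 25° tilt, swung it flat while still holding it, pressed lightly, and released.

**Last checks:**
- **Seating:** the cover's top lies 0.4–1.1 mm below the rim at both ends (1 mm expected), and a light press met firm support with no further travel.
- **Tabs and gap:** the final pictures show the tabs hidden under the lip and an even gap all round.
- **Robot clear:** the gripper is well away from the box, and the wrist force is near zero.

**What disagreed or was not checked:**
- **Edge fits:** some short cover-edge fits gave scattered yaw angles, both in the rack and on the bench. On the bench I relied on the two long edges, which agreed at about -4.2°.
- **Side camera:** it was under 1 pixel off for the box and the cover alike, so their relative position held.
- **Swing contact:** there was a brief contact of about 10 N near 8° of tilt, which cleared by itself.
- **Bystanders:** I did not measure them again. I saw no sign of the robot touching any of them.

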